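# Hold a block battery home on the sprung contacts of a test stand

## Robot

A 6-joint arm with a two-finger parallel gripper is mounted at the origin on a cart in front of the work surface, level with it; the furniture and walls round the work are solid. World frame = base frame: x ahead of the robot, y to its left, z up, the work surface at z = 0. Lengths are in m, angles in rad, forces in N, time in s.
With the tool pointing down it reaches from about 0.275 to 0.775 m from the base axis. Payload 14.6 kg.
Tool frame: the origin (TCP) lies at the very end of the fingers, on their centre line; the grasp point (between the pads) lies 19 mm behind it; z points along the fingers, y is the line along which they close (so a half turn about z gives the same grasp; the last joint's range is limited). The gripper opens to 85 mm and grips with 20 to 120 N. Pads are 22 mm wide; open, the fingers measure 114 mm over their backs; the gripper's body (76 mm by 85 mm) begins 54 mm behind the grasp point. The pads swing forward as they close: fully open they stand 13 mm farther back than shut.
Start: joints at [-1.347, 0.263, -0.048, 1.259, 0, 1.415], TCP at [0.194, -0.488, 0.231] pointing down, gripper open.
Joint ranges: [-2.65, 2.65], [-0.89, 1.7], [-1.18, 1.37], [-2.13, 2.11], [-1.35, 1.29], [-3.14, 3.14]. Speed limits (rad/s): [1.89, 1.89, 2.57, 2.79, 3.14, 3.14].

## Interface

Orientations are given as a 3x3 rotation matrix whose columns are the frame's x, y, z axes.
In Python, from rig import * gives the robot as it stands.
- The arm moves only by the tool jog_arm, never from a script. Its arguments are lists of equal length, an entry for each row: "linear": the shift along the tool's x, y, z in mm, a list of three; "delta_rot": the turn, a rotation vector about the tool's x, y, z in degrees, a list of three. In form: {"linear": [[dx, dy, dz], ...], "delta_rot": [[wx, wy, wz], ...]}. A call has 1 to 5 rows; each row shifts and turns the commanded pose from where the row before left it, along the tool's axes as they then stand; what a row does not reach is not made up. A row lasts 1/10 s, in which the tool goes at most 50 mm and 8.59 degrees, less where a joint would pass 70% of its speed; a pose out of reach is approached as far as the arm can. A call with a gripper value outside its range is refused whole. "hand" is the closure in counts, from 0 (fully open) to 255 (shut), set as the call begins (left out, the last holds). The fingers move at their own pace and stop on an object; "squeeze" is the grip in N (left out, the last holds). Time passes only in rows, so rows that do not move let the fingers close. It gives the time, the measured TCP pose, the force, the opening and the grip force at its end, in the units of the state.
- get_obs(): the state, without advancing time (a new reading comes with each control period).
- read_camera(name): name is "scene" or "top" or "wrist"; returns a dict with "color" (400x640x3 uint8, red, green, blue), "fx", "fy", "cx", "cy" (pixels), "pose" (4x4, takes a point from camera to world coordinates). Camera axes: x right, y down, z forward; pixel columns grow to the right and rows downward; lengths in m; the calibration is good to about 2 mm. The wrist camera is an equidistant fisheye: a pixel r from the principal point sees the ray r / f radians off the axis. A picture is of the moment at which its call begins. There is no depth.
- job_done(): hands the job in; it is judged then, once.
The state is a dict: "t": time; "joints": joint angles; "joint_velocities": joint speeds; "joint_efforts": joint torques, N m; "tcp_pos": TCP position; "eef_rot": TCP orientation; "contact_force": force on the tool from outside, world axes, zero at the start; "moment": the same for the moment, N m; "finger_gap": opening from 0.0 (shut) to 1.0 (fully open); "grasp_force": force on a finger pad.
Only numpy, scipy, OpenCV 4.12 (cv2) and the standard library are available. Lean on these libraries where they do the work, as an engineer would, in place of code of your own. Each camera call takes 0.05 s, during which the arm holds its last target. There are 200 camera calls.

## Task

Check the block battery on the bench's battery test stand: lay it flat on the stand's plate with its two terminal studs toward the sprung contact head and its side square and flush against the low rail, still clear of the head, then slide it along the rail, pushing the head in, until its end stops firmly against the steel frame, without ramming it. The head pushes the battery back out as soon as it is let go, so finish while still holding it there against the frame with your grip on it; nothing is released at the end. Leave the other things on the bench where they are.

Things in the scene. Friction and masses are not known exactly. Their poses are not given: they have to be found in the camera images.
- stand: battery test stand, fixed: aluminium plate 170 x 104 mm (x -90 to +80 mm), flat top 14 mm above the bench, open on its -x and -y sides. Origin at bench level; x = direction the battery is pushed, y toward the rail, z up. Across it the stop frame (front face at x = +10 mm, 24 mm high), behind that a grey meter housing with a dark window on top, to x = +74 mm, 50 mm above the bench
- nest (a point): inner corner where plate top, front face of the stop frame and inner face of the rail meet, at (10, 16, 14) mm of the stand, same axes: x into the frame, y into the rail, z up. A battery fully home has its end face at x = 0, side at y = 0, underside at z = 0, so its centre at (-22.5, -13, +8.5) mm
- rail (a point): middle of the rail's top edge on its inner face: a low straight steel rail along the stand's x, 94 mm long, 12 mm wide, only 6 mm high above the plate, so fingers that hold the battery across its 26 mm width pass over it if their tips stay 7 mm or more above the plate. Same axes as the stand
- stop: the steel stop frame (hard stop), 8 mm thick, 24 mm high, with a window through which the contact head stands out; it meets the border of the battery's terminal end face; pushing home takes the spring's 6 N plus a few newtons of drag on plate and rail. Its origin and axes coincide with the stand's
- head (a joint): how far the black sprung contact head (19.5 x 11 mm, two round contacts, centred 13 mm from the rail, 8.5 mm above the plate) is pushed in, m: 0 at rest, its face 9 mm in front of the stop frame; 0.009 flush with the frame, battery home; its own end is at 0.013. Spring pushes it toward the stand's -x, 2 N at rest, 6 N at 0.009
- battery_mid (a point): centre of the block battery's case, half-way up: 26 mm wide (its x), 45 mm long (its y), 17 mm high, about 45 g, lying flat on the bench. On its -y end two studs stand 3 mm out (they sink into the contacts without resistance). At the start that end points ahead (bench +x), up to 50 degrees either way. Home in the stand: its -y along the stand's +x, its +x along the stand's +y
- battery_end (a point): centre of the battery's terminal end face (-y end, studs not counted), 22.5 mm from battery_mid: the face that meets the stop frame; same axes as battery_mid
- battery_side (a point): centre of the battery's +x side face, 13 mm from battery_mid: the face that goes against the rail; same axes as battery_mid
- battery: the same battery as a whole; origin on its underside, 8.5 mm below battery_mid and 1.5 mm toward the studs; same axes
- charger: loose bystander, not part of the job, to be left where it is; origin at the centre of its underside. White rounded mains charger 28 x 60 x 28 mm
- septa_tin: loose bystander, not part of the job, to be left where it is; origin at the centre of its underside. Round grey-white tin, 56 mm across, 28 mm high
- screwdriver: loose bystander, not part of the job, to be left where it is; origin at the centre of its underside. Screwdriver 200 mm long
There are look-alikes about, which are no part of the job. What is shaped like the battery but blue, green or turquoise is not meant.

How it is judged:
On the way:
1. the battery lies flat on the plate, flush with the rail, studs toward the head and still clear of it (y of battery_side in the frame of nest between -0.0025 and 0.002 m and angle between the y axis of battery_mid and the x axis of nest, either way round below 0.06 rad and angle between battery_mid's own z axis and vertical below 0.06 rad and z of battery_mid in the frame of nest between 0.006 and 0.0108 m and value of joint head below 0.001 m and x of battery_end in the frame of nest between -0.06 and -0.0075 m), for 0.1 s.
At the end, for the whole second after the job is handed in: Fingers still hold the battery (over 1 N). It lies flat on the plate, studs to the head, side within 2.5 mm of the rail and parallel to 0.06 rad, end within 2 mm of the stop frame and pressing it with over 1 N, head pushed in over 7 mm (y of battery_side in the frame of nest between -0.0025 and 0.002 m and angle between the y axis of battery_mid and the x axis of nest, either way round below 0.06 rad and angle between battery_mid's own z axis and vertical below 0.06 rad and z of battery_mid in the frame of nest between 0.006 and 0.0108 m and x of battery_end in the frame of nest above -0.002 m and value of joint head above 0.007 m and contact force between battery and stop above 1 N and contact force between the fingers and battery above 1 N); the arm keeps its last pose, push and grip.
It fails at once if the battery is rammed against the stop frame (over 40 N) (contact force between battery and stop above 40 N).
It fails at once if one of the loose bystanders is pushed out of its place (over 30 mm) (distance of any of charger, septa_tin, screwdriver from where it was at the start of the episode above 0.03 m).
It also fails if it takes over 51 s, if anything falls off the work surface, if the arm or the gripper's body presses on something with over 40 N, if the wrist force passes 120 N, or if a joint passes its speed limit or range.

## Working session

There is one attempt and no reset: what is moved stays moved. The work goes in short steps, Python scripts to look and compute and a tool call to move; the robot and the scene stay as the last step left them, time stands still between calls to the robot, and variables do not carry over. Pictures are saved under pics/ and viewed, at most 10 in all, crops included, and the job is handed in when it is done.

Besides the shell and the picture viewer there is one more tool, called after "Emit:" as name(argument=value, ...) on one line, values as JSON. jog_arm: Moves the arm, as the interface text tells. Its arguments: {"type":"object","properties":{"linear":{"type":"array","items":{"type":"array","items":{"type":"number"}}},"delta_rot":{"type":"array","items":{"type":"array","items":{"type":"number"}}},"hand":{"type":"number"},"squeeze":{"type":"number"}},"required":["linear","delta_rot"]}

```bash
mkdir -p pics
python3 - <<'E'
from rig import *
import cv2,numpy as np,pickle
d={}
for n in("scene","top"):
    c=read_camera(n);d[n]=c
    cv2.imwrite(f"pics/{n}0.png",c["color"][:,:,::-1])
    print(n,c["fx"],c["fy"],c["cx"],c["cy"],np.round(c["pose"],3).tolist())
pickle.dump(d,open("c0.pkl","wb"))
o=get_obs();print(o["t"],o["tcp_pos"],np.round(o["eef_rot"],3).tolist(),o["finger_gap"])
E
```

```text
scene 392.39609672167114 392.39609672167114 322.04075723084384 193.10768096349005 [[-0.851, -0.364, 0.379, 0.127], [-0.525, 0.607, -0.597, 0.578], [-0.013, -0.706, -0.708, 0.719], [0.0, 0.0, 0.0, 1.0]]
top 494.4319642010623 494.4319642010623 319.03391921383394 202.5941854586382 [[0.021, -0.995, 0.095, 0.403], [-1.0, -0.02, 0.012, 0.006], [-0.01, -0.096, -0.995, 1.168], [0.0, 0.0, 0.0, 1.0]]
0.1 [ 0.19409101 -0.48753001  0.23086585] [[0.929, 0.37, -0.0], [0.37, -0.929, 0.001], [0.0, -0.001, -1.0]] 1.0012979797092616
```

View pics/top0.png

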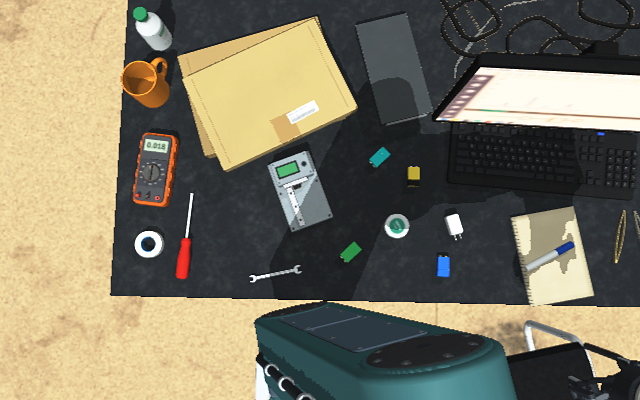

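View pics/scene0.png

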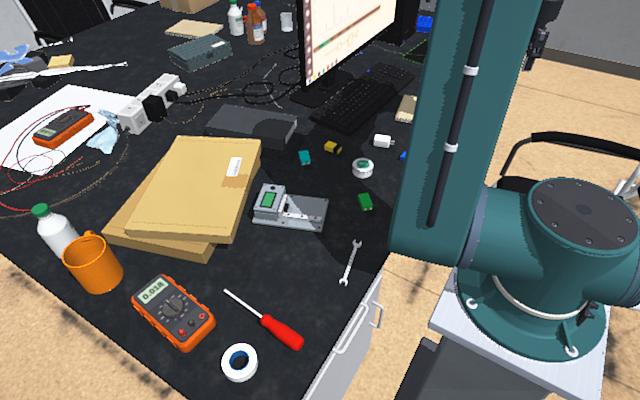

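Battery-shaped candidates in the top view are turquoise (379,157), yellow/black (414,176), green (350,251) and blue (443,265). Only the yellow/black one isn't an excluded colour. The stand is at about (302,190), with its meter end toward the bench's far side. I'll enlarge the battery and stand to confirm.

Run:
```python
import cv2,numpy as np,pickle
d=pickle.load(open("c0.pkl","rb"));I=d["top"]["color"][:,:,::-1]
a=cv2.resize(I[140:240,255:345],None,fx=5,fy=5,interpolation=cv2.INTER_CUBIC)
b=cv2.resize(I[155:195,395:435],None,fx=8,fy=8,interpolation=cv2.INTER_CUBIC)
o=np.zeros((500,780,3),np.uint8);o[:,:450]=a;o[:320,455:775]=b
cv2.imwrite("pics/crop1.png",o)
```

```text
(no output)
```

View pics/crop1.png

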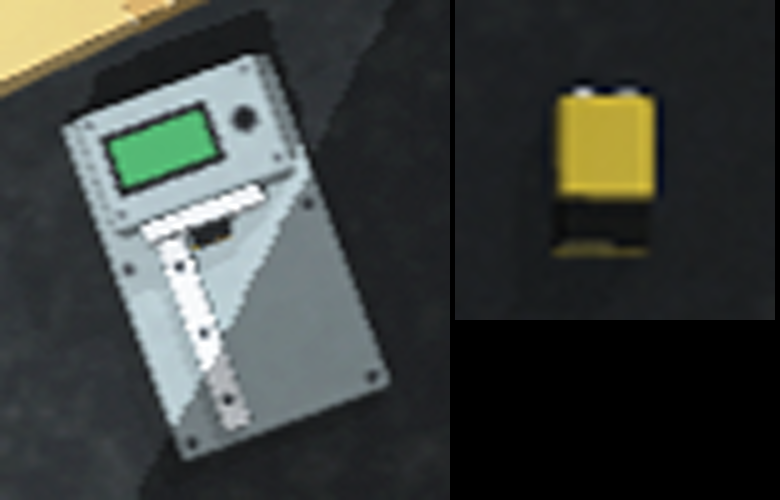

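The crop confirms it: the yellow/black block has two light studs on its far end, top-view pixels (411,166) and (416.5,166). It is nearly aligned with the bench's x. The stand's rail is on the left, with its inner end corner at about crop (250,422), and the plate's near corners are at (185,460) and (388,380). Next I compute coarse poses.

```bash
cat > h.py <<'E'
import numpy as np,cv2,pickle
from scipy.optimize import least_squares
def ray(c,u,v,fish=False):
    x=np.array([(u-c["cx"])/c["fx"],(v-c["cy"])/c["fy"]])
    if fish:
        r=np.hypot(*x);d=np.array([*(x/max(r,1e-9)*np.sin(r)),np.cos(r)])
    else: d=np.array([*x,1.])
    return c["pose"][:3,3],c["pose"][:3,:3]@d
def onz(c,u,v,z,fish=False):
    o,d=ray(c,u,v,fish);return o+d*(z-o[2])/d[2]
def fit(pts,mod):
    """planar pose (x,y,yaw) taking model xy to world xy"""
    f=lambda p:(np.c_[np.cos(p[2])*mod[:,0]-np.sin(p[2])*mod[:,1]+p[0],np.sin(p[2])*mod[:,0]+np.cos(p[2])*mod[:,1]+p[1]]-pts).ravel()
    s=least_squares(f,[*pts.mean(0),0.3]);return s.x,s.fun.reshape(-1,2)
E
python3 - <<'E'
from h import *
d=pickle.load(open("c0.pkl","rb"));t=d["top"];s=d["scene"]
P=[((185,460),(-90,52),14),((388,380),(-90,-52),14),((250,422),(-84,16),20),((220,430),(-84,28),20),((62,125),(74,52),50),((255,57),(74,-52),50)]
w=[]
for (u,v),m,z in P: w.append(onz(t,255+(u+.0)/5-.4,140+v/5-.4,z/1e3)[:2])
w=np.array(w);print(np.round(w,4).tolist())
for i in range(0,len(P)-1):print(i,np.linalg.norm(w[i]-w[i+1]))
for k in([0,1,2,3],):
    x,r=fit(w[k],np.array([np.array(P[i][1])/1e3 for i in k]));print(x,np.degrees(x[2]),np.round(r,4).tolist())
q=np.array([onz(t,395+(u-455)/8-.44,155+v/8-.44,.017)[:2] for u,v in((558,95),(656,97),(650,250),(553,250))]);print(q,q.mean(0))
print(onz(s,332,147,.01))
E
```

```text
[[0.4442, 0.0833], [0.4835, -0.0107], [0.4622, 0.0532], [0.4582, 0.067], [0.5951, 0.1414], [0.6284, 0.0536]]
0 0.10192130096347775
1 0.06731157602179888
2 0.014425293667753004
3 0.15574968080199164
4 0.0938446623647406
[0.54652028 0.07164725 0.39623268] 22.70246005044155 [[-0.0007, 0.0015], [0.0001, -0.0004], [0.0006, 0.0008], [0.0, -0.002]]
[[ 0.60265298 -0.18539463]
 [ 0.60260363 -0.21413933]
 [ 0.55724382 -0.21244589]
 [ 0.55669425 -0.18410176]] [ 0.57979867 -0.1990204 ]
[ 0.58001167 -0.19482336  0.01      ]
```

Emit:
jog_arm(linear=[[30,-8,0],[35,-9,0],[35,-9,0],[35,-9,0],[35,-9,0]], delta_rot=[[0,0,0],[0,0,0],[0,0,0],[0,0,0],[0,0,0]], hand=0)

```text
t: 0.6
tcp_pos: [0.3367, -0.3829, 0.2311]
eef_rot: [[0.929, 0.37, -0.0], [0.37, -0.929, 0.0], [-0.0, -0.0, -1.0]]
contact_force: [0.6, -1.0, 0.1]
finger_gap: 1.002
grasp_force: 0.0
```

Emit:
jog_arm(linear=[[35,-9,0],[35,-9,0],[35,-9,0],[35,-9,0],[35,-9,0]], delta_rot=[[0,0,0],[0,0,0],[0,0,0],[0,0,0],[0,0,0]])

```text
t: 1.1
tcp_pos: [0.4828, -0.2763, 0.231]
eef_rot: [[0.929, 0.37, -0.0], [0.37, -0.929, 0.0], [-0.0, -0.0, -1.0]]
contact_force: [0.1, -0.4, 0.8]
finger_gap: 0.998
grasp_force: 0.0
```

Emit:
jog_arm(linear=[[0,0,10],[0,0,15],[0,0,15],[0,0,10],[0,0,0]], delta_rot=[[0,0,5],[0,0,6],[0,0,6],[0,0,6],[0,0,0]])

```text
t: 1.6
tcp_pos: [0.4811, -0.2769, 0.1799]
eef_rot: [[1.0, -0.024, -0.002], [-0.024, -1.0, 0.002], [-0.002, -0.002, -1.0]]
contact_force: [0.3, -0.5, 0.6]
finger_gap: 0.997
grasp_force: 0.0
```

```bash
cat > snap.py <<'E'
import sys
from rig import *
from h import *
n,f=sys.argv[1:3];c=read_camera(n);pickle.dump(c,open(f+".pkl","wb"));cv2.imwrite(f"pics/{f}.png",c["color"][:,:,::-1])
o=get_obs();print(n,c["fx"],c["cx"],c["cy"],np.round(c["pose"],3).tolist());print(o["t"],o["tcp_pos"],np.round(o["eef_rot"],3).tolist())
E
python3 snap.py wrist w1
```

```text
wrist 309.70691628693146 320.5892586159297 194.76729979558584 [[-0.024, -0.959, -0.282, 0.552], [-1.0, 0.023, 0.008, -0.28], [-0.002, 0.282, -0.959, 0.323], [0.0, 0.0, 0.0, 1.0]]
1.65 [ 0.48143894 -0.27723414  0.18081077] [[1.0, -0.02, -0.001], [-0.02, -1.0, 0.001], [-0.001, -0.001, -1.0]]
```

View pics/w1.png

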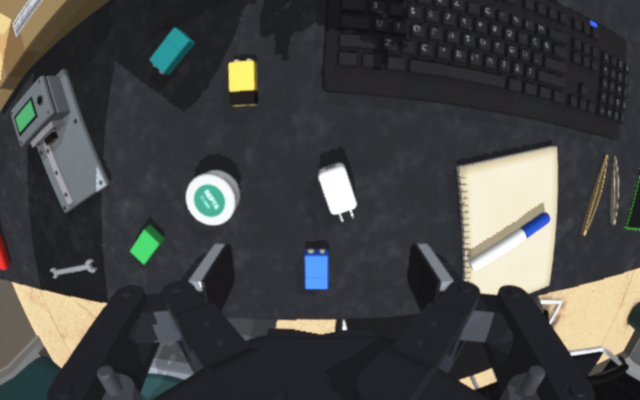

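The wrist view shows the yellow battery at (242,82), studs ahead; the stand is at (60,140). I'll go closer so the camera is over the battery.

Emit:
jog_arm(linear=[[10,-20,10],[10,-20,10],[10,-20,10],[10,-17,10],[0,0,0]], delta_rot=[[0,0,0],[0,0,0],[0,0,0],[0,0,0],[0,0,0]])

```text
t: 2.15
tcp_pos: [0.524, -0.1997, 0.1408]
eef_rot: [[1.0, -0.018, -0.001], [-0.018, -1.0, 0.001], [-0.001, -0.001, -1.0]]
contact_force: [-0.7, -0.5, -0.3]
finger_gap: 0.996
grasp_force: 0.0
```

```bash
python3 snap.py wrist w2
python3 - <<'E'
from h import *
c=pickle.load(open("w2.pkl","rb"));I=c["color"]
h=cv2.cvtColor(I,cv2.COLOR_RGB2HSV);m=cv2.inRange(h,(22,120,80),(32,255,255))
n,l,s,ce=cv2.connectedComponentsWithStats(m)
for i in range(1,n):
    if s[i,4]>60: print(s[i],ce[i])
a=cv2.resize(I[90:230,240:400],None,fx=5,fy=5,interpolation=cv2.INTER_CUBIC)[:600]
b=cv2.resize(I[90:210,0:160],None,fx=5,fy=5,interpolation=cv2.INTER_CUBIC)
cv2.imwrite("pics/crop2.png",a[:600,:,::-1])
E
```

```text
wrist 309.70691628693146 320.5892586159297 194.76729979558584 [[-0.017, -0.96, -0.281, 0.594], [-1.0, 0.016, 0.006, -0.202], [-0.001, 0.281, -0.96, 0.284], [0.0, 0.0, 0.0, 1.0]]
2.2 [ 0.52376953 -0.20082401  0.14147527] [[1.0, -0.018, -0.0], [-0.018, -1.0, 0.0], [-0.0, -0.0, -1.0]]
[ 304   97   33   38 1175] [319.8612766  115.94212766]
```

View pics/crop2.png

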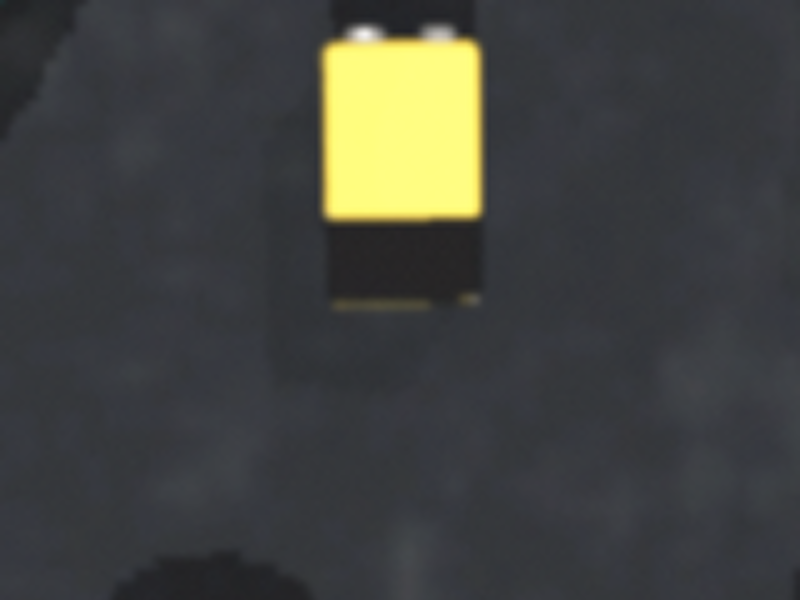

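The crop shows the yellow/black battery from (323,40) to (482,300), studs at (365,33) and (438,33). It is square to the tool.

Run:
```python
from h import *
c=pickle.load(open("w2.pkl","rb"));I=c["color"]
q=np.array([onz(c,240+u/5-.4,90+v/5-.4,.017,True)[:2] for u,v in((323,40),(482,40),(482,300),(328,300))]);print(np.round(q,4).tolist(),q.mean(0),[np.linalg.norm(q[i]-q[i-1]) for i in range(4)])
f=(q[0]+q[1]-q[2]-q[3])/2;print(np.degrees(np.arctan2(f[1],f[0])))
```

```text
[[0.6023, -0.1879], [0.6018, -0.2148], [0.5567, -0.2143], [0.5572, -0.1876]] [ 0.57950232 -0.20115694] [np.float64(0.04506214626630246), np.float64(0.026965653619421825), np.float64(0.045046428140691076), np.float64(0.026702156288403393)]
-0.4521192641695354
```

Emit:
jog_arm(linear=[[14,0,10],[20,0.3,20],[21.5,0.2,25],[0,0,30],[0,0,20]], delta_rot=[[0,0,-0.5],[0,0,0],[0,0,0],[0,0,0],[0,0,0]], hand=90, squeeze=40)

```text
t: 2.7
tcp_pos: [0.5795, -0.2036, 0.0341]
eef_rot: [[1.0, -0.013, -0.001], [-0.013, -1.0, 0.0], [-0.001, -0.0, -1.0]]
contact_force: [-0.7, -0.5, -0.4]
finger_gap: 0.649
grasp_force: 0.0
```

Emit:
jog_arm(linear=[[0,0,15],[0,0,8],[0,0,5],[0,0,0],[0,0,0]], delta_rot=[[0,0,0],[0,0,0],[0,0,0],[0,0,0],[0,0,0]])

```text
t: 3.2
tcp_pos: [0.5794, -0.2032, 0.0089]
eef_rot: [[1.0, -0.014, 0.001], [-0.014, -1.0, -0.0], [0.001, 0.0, -1.0]]
contact_force: [-0.2, -0.0, 0.4]
finger_gap: 0.647
grasp_force: 0.0
```

```bash
python3 snap.py wrist w3
python3 - <<'E'
from h import *
I=pickle.load(open("w3.pkl","rb"))["color"]
cv2.imwrite("pics/crop3.png",cv2.resize(I[150:400,170:470],None,fx=2.4,fy=2.4,interpolation=cv2.INTER_CUBIC)[:,:,::-1])
E
```

```text
wrist 309.70691628693146 320.5892586159297 194.76729979558584 [[-0.014, -0.96, -0.279, 0.649], [-1.0, 0.013, 0.004, -0.205], [0.0, 0.279, -0.96, 0.152], [0.0, 0.0, 0.0, 1.0]]
3.25 [ 0.5794476  -0.20315915  0.00901495] [[1.0, -0.014, 0.001], [-0.014, -1.0, -0.001], [0.001, 0.001, -1.0]]
```

View pics/crop3.png

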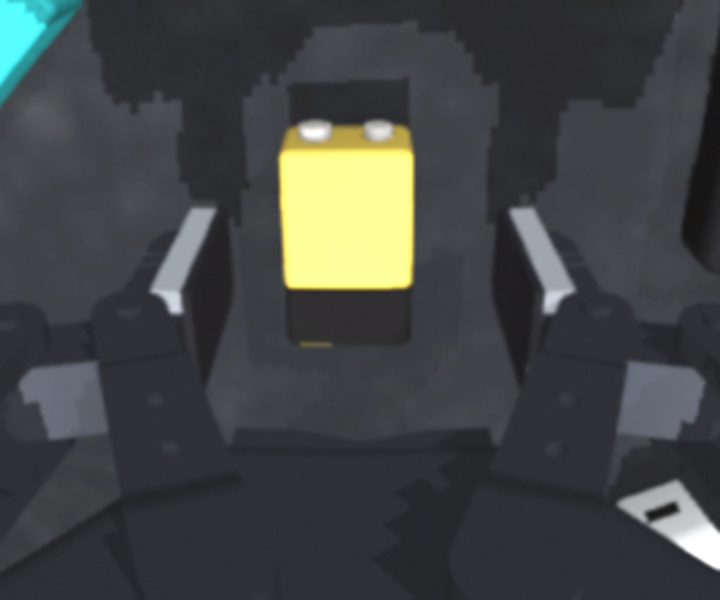

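Battery sits between the open pads, about 2 mm left of centre. I centre on it and close.

Emit:
jog_arm(linear=[[0,-2,1],[0,0,0],[0,0,0],[0,0,0],[0,0,0]], delta_rot=[[0,0,0],[0,0,0],[0,0,0],[0,0,0],[0,0,0]], hand=255)

```text
t: 3.75
tcp_pos: [0.5792, -0.2007, 0.0078]
eef_rot: [[1.0, -0.014, 0.001], [-0.014, -1.0, -0.0], [0.001, 0.0, -1.0]]
contact_force: [-0.3, 1.6, 6.1]
finger_gap: 0.291
grasp_force: 40.0
```

Emit:
jog_arm(linear=[[0,0,0],[0,0,0],[0,0,-5],[0,0,-10],[0,0,-15]], delta_rot=[[0,0,0],[0,0,0],[0,0,0],[0,0,0],[0,0,0]])

```text
t: 4.25
tcp_pos: [0.5787, -0.2007, 0.0377]
eef_rot: [[1.0, -0.014, -0.001], [-0.014, -1.0, 0.0], [-0.001, -0.0, -1.0]]
contact_force: [-0.8, 0.8, -0.6]
finger_gap: 0.288
grasp_force: 39.3
```

Emit:
jog_arm(linear=[[0,0,-25],[0,0,-25],[0,0,-20],[0,0,-10],[0,0,0]], delta_rot=[[0,0,0],[0,0,0],[0,0,0],[0,0,0],[0,0,0]])

```text
t: 4.75
tcp_pos: [0.5796, -0.2011, 0.1187]
eef_rot: [[1.0, -0.014, 0.002], [-0.014, -1.0, -0.001], [0.002, 0.001, -1.0]]
contact_force: [-0.5, -0.3, -0.6]
finger_gap: 0.29
grasp_force: 39.3
```

Emit:
jog_arm(linear=[[-8,-20,0],[-12,-33,0],[-12,-34,0],[-12,-34,0],[-12,-34,0]], delta_rot=[[0,0,0],[0,0,0],[0,0,0],[0,0,0],[0,0,0]])

```text
t: 5.25
tcp_pos: [0.524, -0.0438, 0.1162]
eef_rot: [[1.0, -0.014, -0.002], [-0.014, -1.0, 0.0], [-0.002, -0.0, -1.0]]
contact_force: [0.4, -0.3, -0.1]
finger_gap: 0.289
grasp_force: 39.4
```

Emit:
jog_arm(linear=[[-12,-34,0],[-12,-34,0],[-10,-21,0],[0,0,0],[0,0,0]], delta_rot=[[0,0,0],[0,0,0],[0,0,0],[0,0,-6],[0,0,-6]])

```text
t: 5.75
tcp_pos: [0.4916, 0.0452, 0.1164]
eef_rot: [[0.98, 0.2, -0.001], [0.2, -0.98, 0.0], [-0.001, -0.0, -1.0]]
contact_force: [-0.2, -0.4, -0.7]
finger_gap: 0.294
grasp_force: 39.4
```

Emit:
jog_arm(linear=[[0,0,0],[0,0,0],[0,0,0]], delta_rot=[[0,0,-6],[0,0,-5.5],[0,0,0]])

```text
t: 6.05
tcp_pos: [0.4919, 0.0445, 0.1164]
eef_rot: [[0.922, 0.387, -0.001], [0.387, -0.922, 0.0], [-0.001, -0.001, -1.0]]
contact_force: [1.2, -0.7, -0.7]
finger_gap: 0.292
grasp_force: 39.4
```

```bash
python3 snap.py wrist w4
python3 - <<'E'
from h import *
I=pickle.load(open("w4.pkl","rb"))["color"]
cv2.imwrite("pics/crop4.png",cv2.resize(I[30:330,180:480],None,fx=2,fy=2,interpolation=cv2.INTER_CUBIC)[:,:,::-1])
E
```

```text
wrist 309.70691628693146 320.5892586159297 194.76729979558584 [[0.388, -0.884, -0.26, 0.557], [-0.922, -0.372, -0.108, 0.071], [-0.001, 0.281, -0.96, 0.259], [0.0, 0.0, 0.0, 1.0]]
6.1 [0.49196129 0.04442947 0.11654443] [[0.923, 0.384, -0.001], [0.384, -0.923, 0.0], [-0.001, -0.001, -1.0]]
```

View pics/crop4.png

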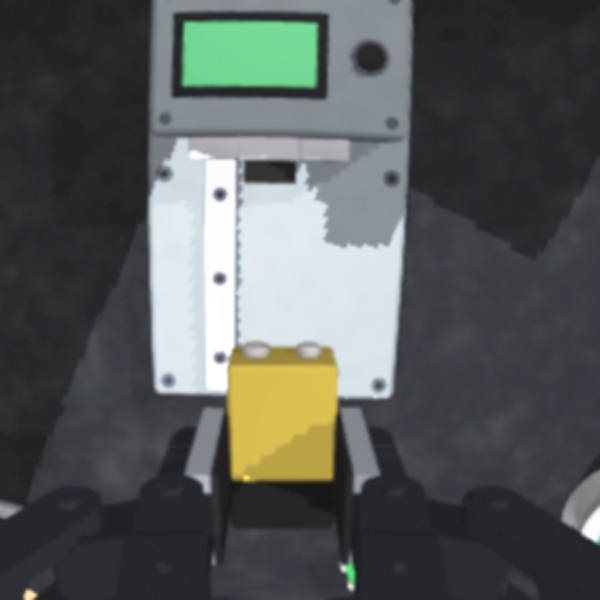

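The crop shows the held battery square in the pads (studs at (257,350) and (309,350)). Rail screws are at (220,194), (220,278) and (220,358), with the rail edges at x≈205 and 237. The plate's near corners are at (157,394) and (393,398), and the head is at (270,172).

Run:
```python
from h import *
c=pickle.load(open("w4.pkl","rb"))
W=lambda u,v,z:onz(c,180+u/2-.25,30+v/2-.25,z,True)[:2]
S=[W(220,y,.02) for y in(194,278,358)]
d=S[2]-S[0];yaw=np.arctan2(-d[1],-d[0]);print("rail yaw",np.degrees(yaw),np.linalg.norm(d))
for y0,y1 in((194,358),):
  for x in (205,236):
    a,b=W(x,y0,.02),W(x,y1,.02);e=a-b;print(x,np.degrees(np.arctan2(e[1],e[0])))
a,b=W(157,394,.014),W(393,398,.014);e=a-b;print("plate edge",np.linalg.norm(e),np.degrees(np.arctan2(e[1],e[0]))-90)
l,r=W(151,205,.014),W(157,380,.014);e=l-r;print("left edge yaw",np.degrees(np.arctan2(e[1],e[0])))
l,r=W(402,240,.014),W(393,385,.014);e=l-r;print("right edge yaw",np.degrees(np.arctan2(e[1],e[0])))
yaw=np.radians(22.7)
ux=np.array([np.cos(yaw),np.sin(yaw)]);uy=np.array([-ux[1],ux[0]])
o=np.array([.5465,.0716])
f=lambda p:np.round(np.array([(p-o)@ux,(p-o)@uy])*1e3,1)
for n,p in dict(screw1=S[0],screw2=S[1],screw3=S[2],rin=W(236,278,.02),rout=W(205,278,.02),rend=W(220,391,.02),pl=W(157,394,.014),pr=W(393,398,.014),stop24=W(270,160,.024),stop38=W(270,160,.038),headtop=W(270,184,.028),tcp=np.array([.49196,.0444]),batFL=W(230,364,.1165+.0085),batFR=W(336,364,.125),batRL=W(232,480,.125)).items():print(n,f(p))
```

```text
rail yaw 21.51054978524421 0.06654853015132052
205 21.193368819845876
236 21.847420312131778
plate edge 0.10218689788579845 21.830584201424855
left edge yaw 21.855598989205376
right edge yaw 22.14848156872177
screw1 [-6.4 19.7]
screw2 [-39.6  20.2]
screw3 [-72.9  21. ]
rin [-39.6  13.9]
rout [-39.5  26.2]
rend [-87.5  21.5]
pl [-91.7  49.8]
pr [-93.2 -52.4]
stop24 [6.7 0.3]
stop38 [6.8 0. ]
headtop [-2.2  0.2]
tcp [-60.8  -4. ]
batFL [-38.3   7.6]
batFR [-38.3 -16.8]
batRL [-69.   8.]
```

Emit:
jog_arm(linear=[[8,0,10],[7,0,20],[0,0,25],[0,0,20],[0,0,10]], delta_rot=[[0,0,0.4],[0,0,0],[0,0,0],[0,0,0],[0,0,0]])

```text
t: 6.6
tcp_pos: [0.5056, 0.0503, 0.03]
eef_rot: [[0.926, 0.378, -0.002], [0.378, -0.926, 0.0], [-0.002, -0.001, -1.0]]
contact_force: [0.2, 0.1, -0.6]
finger_gap: 0.296
grasp_force: 39.4
```

Emit:
jog_arm(linear=[[0,0,4],[0,0,1],[0,0,0],[0,0,0]], delta_rot=[[0,0,0],[0,0,0],[0,0,0],[0,0,0]])

```text
t: 7.0
tcp_pos: [0.5068, 0.0501, 0.0279]
eef_rot: [[0.925, 0.379, 0.001], [0.379, -0.925, -0.0], [0.001, 0.001, -1.0]]
contact_force: [0.1, 0.1, -0.1]
finger_gap: 0.298
grasp_force: 39.4
```

```bash
python3 snap.py wrist w5
python3 - <<'E'
from h import *
I=pickle.load(open("w5.pkl","rb"))["color"]
cv2.imwrite("pics/crop5.png",cv2.resize(I[80:280,220:420],None,fx=3,fy=3,interpolation=cv2.INTER_CUBIC)[:,:,::-1])
E
```

```text
wrist 309.70691628693146 320.5892586159297 194.76729979558584 [[0.379, -0.888, -0.258, 0.571], [-0.925, -0.364, -0.106, 0.076], [-0.0, 0.279, -0.96, 0.171], [0.0, 0.0, 0.0, 1.0]]
7.05 [0.50673715 0.0501267  0.02791196] [[0.925, 0.379, 0.001], [0.379, -0.925, -0.0], [0.001, 0.001, -1.0]]
```

View pics/crop5.png

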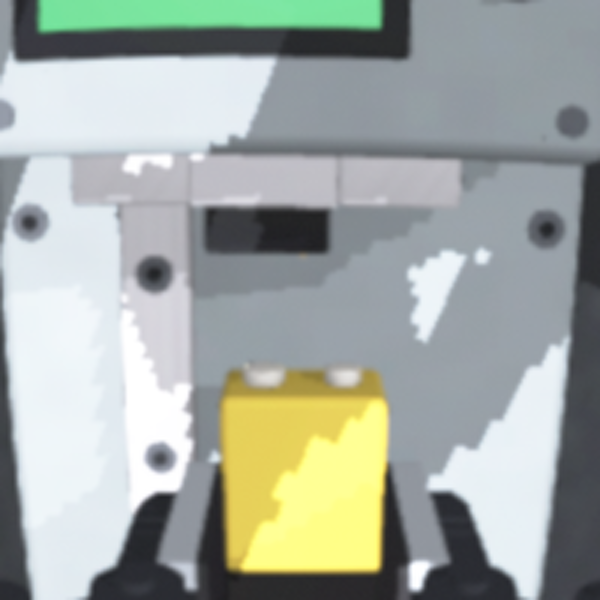

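Battery hovers just above the plate, about 5 mm right of the rail's inner edge (x≈191 against battery left 222) and parallel to it, well clear of the head (252). I lower it gently onto the plate.

Emit:
jog_arm(linear=[[0,0,2],[0,0,2],[0,0,1],[0,0,0.5],[0,0,0]], delta_rot=[[0,0,0],[0,0,0],[0,0,0],[0,0,0],[0,0,0]])

```text
t: 7.55
tcp_pos: [0.5062, 0.0501, 0.0218]
eef_rot: [[0.925, 0.38, -0.0], [0.38, -0.925, -0.0], [-0.0, 0.0, -1.0]]
contact_force: [0.5, -0.4, 0.2]
finger_gap: 0.292
grasp_force: 39.5
```

Emit:
jog_arm(linear=[[0,0,0.5],[0,0,0.5],[0,0,0]], delta_rot=[[0,0,0],[0,0,0],[0,0,0]])

```text
t: 7.85
tcp_pos: [0.5063, 0.0502, 0.0217]
eef_rot: [[0.925, 0.38, 0.001], [0.38, -0.925, -0.0], [0.001, 0.0, -1.0]]
contact_force: [-7.0, 0.4, 21.6]
finger_gap: 0.295
grasp_force: 41.8
```

Emit:
jog_arm(linear=[[0,0,-0.7],[0,-1.5,0],[0,-1.5,0],[0,0,0],[0,0,0]], delta_rot=[[0,0,0],[0,0,0],[0,0,0],[0,0,0],[0,0,0]])

```text
t: 8.35
tcp_pos: [0.5057, 0.0528, 0.0218]
eef_rot: [[0.925, 0.379, 0.001], [0.379, -0.925, -0.0], [0.001, 0.001, -1.0]]
contact_force: [0.2, -1.9, 6.0]
finger_gap: 0.29
grasp_force: 40.2
```

Emit:
jog_arm(linear=[[0,-1,0],[0,-0.5,0],[0,0,0]], delta_rot=[[0,0,0],[0,0,0],[0,0,0]])

```text
t: 8.65
tcp_pos: [0.5052, 0.0541, 0.0218]
eef_rot: [[0.925, 0.379, 0.001], [0.379, -0.925, -0.001], [0.001, 0.001, -1.0]]
contact_force: [0.7, -2.0, 5.4]
finger_gap: 0.296
grasp_force: 40.1
```

Only drag so far (about 2 N). I keep sliding toward the rail in small steps.

Emit:
jog_arm(linear=[[0,-0.5,0],[0,-0.5,0],[0,0,0]], delta_rot=[[0,0,0],[0,0,0],[0,0,0]])

```text
t: 8.95
tcp_pos: [0.5049, 0.055, 0.0218]
eef_rot: [[0.925, 0.379, 0.001], [0.379, -0.925, -0.001], [0.001, 0.001, -1.0]]
contact_force: [0.3, -2.9, 5.3]
finger_gap: 0.29
grasp_force: 40.1
```

```bash
python3 snap.py wrist w6
python3 - <<'E'
from h import *
I=pickle.load(open("w6.pkl","rb"))["color"]
cv2.imwrite("pics/crop6.png",cv2.resize(I[120:280,240:400],None,fx=3.7,fy=3.7,interpolation=cv2.INTER_CUBIC)[:,:,::-1])
E
```

```text
wrist 309.70691628693146 320.5892586159297 194.76729979558584 [[0.38, -0.888, -0.258, 0.57], [-0.925, -0.364, -0.106, 0.081], [0.0, 0.279, -0.96, 0.165], [0.0, 0.0, 0.0, 1.0]]
9.0 [0.50489701 0.0550336  0.02177521] [[0.925, 0.379, 0.001], [0.379, -0.925, -0.001], [0.001, 0.001, -1.0]]
```

View pics/crop6.png

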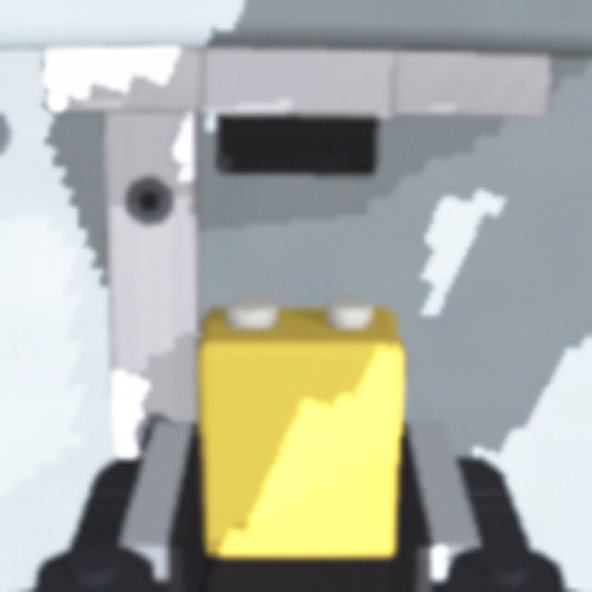

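Battery's left edge (x≈200) is nearly at the rail's inner edge (198). Allowing for parallax, about 1 mm is left.

Emit:
jog_arm(linear=[[0,-0.5,0],[0,-0.5,0],[0,0,0]], delta_rot=[[0,0,0],[0,0,0],[0,0,0]])

```text
t: 9.3
tcp_pos: [0.5046, 0.0558, 0.0218]
eef_rot: [[0.925, 0.379, 0.001], [0.379, -0.925, -0.001], [0.001, 0.001, -1.0]]
contact_force: [3.0, -4.7, 5.5]
finger_gap: 0.296
grasp_force: 40.1
```

Emit:
jog_arm(linear=[[0,-0.4,0],[0,0,0]], delta_rot=[[0,0,0],[0,0,0]])

```text
t: 9.5
tcp_pos: [0.5045, 0.0559, 0.0218]
eef_rot: [[0.925, 0.379, 0.002], [0.379, -0.925, -0.002], [0.001, 0.002, -1.0]]
contact_force: [2.1, -7.1, 4.1]
finger_gap: 0.291
grasp_force: 40.1
```

Rail contact (about 7 N sideways, tool stalled). Now slide along the rail.

Emit:
jog_arm(linear=[[0,0,0],[2,0,0],[3,0,0],[3,0,0],[0,0,0]], delta_rot=[[0,0,0],[0,0,0],[0,0,0],[0,0,0],[0,0,0]])

```text
t: 10.0
tcp_pos: [0.5107, 0.0584, 0.0217]
eef_rot: [[0.926, 0.379, -0.001], [0.379, -0.926, -0.003], [-0.002, 0.003, -1.0]]
contact_force: [-5.3, -11.4, 13.8]
finger_gap: 0.287
grasp_force: 41.0
```

Emit:
jog_arm(linear=[[2,0,0],[2,0,0],[2,0,0],[2,0,0],[0,0,0]], delta_rot=[[0,0,0],[0,0,0],[0,0,0],[0,0,0],[0,0,0]])

```text
t: 10.5
tcp_pos: [0.5179, 0.0612, 0.0217]
eef_rot: [[0.926, 0.379, -0.001], [0.379, -0.926, -0.003], [-0.002, 0.003, -1.0]]
contact_force: [-6.1, -13.3, 13.3]
finger_gap: 0.291
grasp_force: 41.1
```

Emit:
jog_arm(linear=[[0,0.2,-0.4],[1.5,0,0],[1.5,0,0],[0,0,0]], delta_rot=[[0,0,0],[0,0,0],[0,0,0],[0,0,0]])

```text
t: 10.9
tcp_pos: [0.521, 0.0624, 0.0218]
eef_rot: [[0.926, 0.379, -0.001], [0.379, -0.926, -0.003], [-0.002, 0.002, -1.0]]
contact_force: [-2.7, -10.5, 5.0]
finger_gap: 0.289
grasp_force: 40.2
```

Emit:
jog_arm(linear=[[1,0,0],[1,0,0],[1,0,0],[0,0,0]], delta_rot=[[0,0,0],[0,0,0],[0,0,0],[0,0,0]])

```text
t: 11.3
tcp_pos: [0.5236, 0.0635, 0.0218]
eef_rot: [[0.926, 0.379, -0.001], [0.379, -0.926, -0.003], [-0.002, 0.002, -1.0]]
contact_force: [-2.9, -10.5, 4.7]
finger_gap: 0.296
grasp_force: 40.3
```

Emit:
jog_arm(linear=[[1,0,0],[1,0,0],[1,0,0],[0,0,0]], delta_rot=[[0,0,0],[0,0,0],[0,0,0],[0,0,0]])

```text
t: 11.7
tcp_pos: [0.5257, 0.0643, 0.0218]
eef_rot: [[0.926, 0.378, -0.002], [0.378, -0.926, -0.004], [-0.004, 0.003, -1.0]]
contact_force: [-7.3, -14.2, 10.1]
finger_gap: 0.292
grasp_force: 40.8
```

Emit:
jog_arm(linear=[[1,0,0],[1,0,0],[1,0,0],[0,0,0]], delta_rot=[[0,0,0],[0,0,0],[0,0,0],[0,0,0]])

```text
t: 12.1
tcp_pos: [0.5281, 0.0653, 0.0217]
eef_rot: [[0.926, 0.378, -0.003], [0.378, -0.926, -0.004], [-0.004, 0.003, -1.0]]
contact_force: [-8.7, -16.1, 12.0]
finger_gap: 0.291
grasp_force: 41.0
```

Emit:
jog_arm(linear=[[0,0.3,-0.3],[0.7,0,0],[0.7,0,0],[0.7,0,0],[0,0,0]], delta_rot=[[0,0,0],[0,0,0],[0,0,0],[0,0,0],[0,0,0]])

```text
t: 12.6
tcp_pos: [0.53, 0.066, 0.0218]
eef_rot: [[0.926, 0.378, -0.003], [0.378, -0.926, -0.004], [-0.004, 0.002, -1.0]]
contact_force: [-7.6, -14.3, 8.4]
finger_gap: 0.293
grasp_force: 40.5
```

Emit:
jog_arm(linear=[[0.7,0,0],[0.7,0,0],[0.7,0,0],[0,0,0]], delta_rot=[[0,0,0],[0,0,0],[0,0,0],[0,0,0]])

```text
t: 13.0
tcp_pos: [0.5317, 0.0667, 0.0218]
eef_rot: [[0.926, 0.378, -0.004], [0.378, -0.926, -0.004], [-0.005, 0.002, -1.0]]
contact_force: [-9.8, -15.2, 9.1]
finger_gap: 0.291
grasp_force: 40.6
```

```bash
python3 snap.py wrist w7
python3 - <<'E'
from h import *
I=pickle.load(open("w7.pkl","rb"))["color"]
cv2.imwrite("pics/crop7.png",cv2.resize(I[120:280,240:400],None,fx=3.7,fy=3.7,interpolation=cv2.INTER_CUBIC)[:,:,::-1])
E
```

```text
wrist 309.70691628693146 320.5892586159297 194.76729979558584 [[0.379, -0.887, -0.263, 0.597], [-0.926, -0.363, -0.109, 0.093], [0.002, 0.285, -0.959, 0.164], [0.0, 0.0, 0.0, 1.0]]
13.05 [0.53173517 0.06667081 0.02179088] [[0.926, 0.378, -0.004], [0.378, -0.926, -0.004], [-0.005, 0.002, -1.0]]
```

View pics/crop7.png

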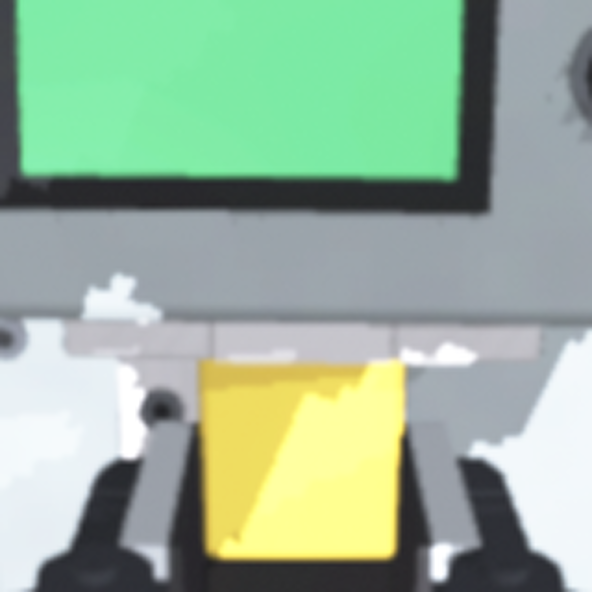

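The battery's terminal end is now visually at the frame (frame edge at row ≈360) with the side on the rail. Small steps now until the force rises.

Emit:
jog_arm(linear=[[0.5,0,0],[0.5,0,0],[0,0,0]], delta_rot=[[0,0,0],[0,0,0],[0,0,0]])

```text
t: 13.35
tcp_pos: [0.532, 0.0668, 0.0218]
eef_rot: [[0.926, 0.378, -0.005], [0.378, -0.926, -0.004], [-0.006, 0.002, -1.0]]
contact_force: [-13.2, -16.7, 12.7]
finger_gap: 0.291
grasp_force: 41.0
```

Emit:
jog_arm(linear=[[0.4,0,0],[0,0,0]], delta_rot=[[0,0,0],[0,0,0]])

```text
t: 13.55
tcp_pos: [0.532, 0.0668, 0.0217]
eef_rot: [[0.926, 0.378, -0.005], [0.378, -0.926, -0.005], [-0.007, 0.002, -1.0]]
contact_force: [-15.6, -17.7, 15.2]
finger_gap: 0.291
grasp_force: 41.2
```

Stalled against the frame: push is up from 15 to 21 N with no motion. I add a little and hold to check it's steady.

Emit:
jog_arm(linear=[[0.4,0,0],[0,0,0],[0,0,0],[0,0,0],[0,0,0]], delta_rot=[[0,0,0],[0,0,0],[0,0,0],[0,0,0],[0,0,0]])

```text
t: 14.05
tcp_pos: [0.5321, 0.0669, 0.0217]
eef_rot: [[0.926, 0.378, -0.006], [0.378, -0.926, -0.005], [-0.007, 0.003, -1.0]]
contact_force: [-16.7, -19.1, 15.9]
finger_gap: 0.294
grasp_force: 41.4
```

Emit:
jog_arm(linear=[[0,0,0],[0,0,0],[0,0,0],[0,0,0],[0,0,0]], delta_rot=[[0,0,0],[0,0,0],[0,0,0],[0,0,0],[0,0,0]])

```text
t: 14.55
tcp_pos: [0.5321, 0.0669, 0.0217]
eef_rot: [[0.926, 0.378, -0.006], [0.378, -0.926, -0.005], [-0.007, 0.003, -1.0]]
contact_force: [-17.6, -19.5, 16.0]
finger_gap: 0.293
grasp_force: 41.4
```

Steady at about 23 N along the push, with the pose unchanged and the grip held at 41 N. Handing in.

```bash
python3 -c "
from rig import *
print(job_done())"
```

```text
the job is handed in; nothing more can be done
None
```

I handed the job in at about 14.6 s with the yellow battery held home: end stopped against the steel frame, side on the rail, grip 41 N and a steady 23 N push measured at the wrist; the simulator returned no verdict.

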